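# Pack the sauce jars into the insulated box, lid it and latch it

### The job

Lift the loose lid off the white insulated box and lay it flat on the table, then stand every six-sided sauce jar from the table upright on the floor of the box. When all are in, put the lid back on so that it sits fully down, and swing the latch arm over it until it is home in its catch. Leave everything else on the table where it is.

Things in the scene. Friction and masses are not known exactly. Their poses are not given: they have to be found in the camera images.
- box: White insulated box, fixed to the table, open-topped under its lid. Outside 194 mm (its x) x 206 mm (its y) x 86 mm high; walls and floor 8 mm thick: inside 178 x 190 mm, 78 mm deep. Origin at the centre of its underside, z up. The latch hinge is on its left (+y) wall, the latch's catch, which rises to 124 mm, on its far (+x) wall.
- lid_handle (a point): Middle of the grey handle bar on the box's loose white lid (0.2 to 0.4 kg). The bar is 110 mm long (lid's y), 16 mm wide (lid's x), 16 mm high, and stands 24 mm clear above the lid plate on two end posts. This point is 130 mm above the table with the lid fully down on the box, 52 mm with the lid lying flat on the table. A half turn about z makes no difference.
- lid_plug (a point): Centre of the lid's lowest face. The lid plate is 194 (x) x 206 (y) x 12 mm; under it is a plug 170 x 182 mm, 8 mm deep, that drops inside the box walls with 4 mm play on each side. Lid fully down: this point is 78 mm above the table.
- latch (a joint): Steel latch arm, swings level about an upright post on the box. 0 = closed: end stop, arm over the lid's far left corner, its end in the dark steel catch. Grows as it swings outward (anticlockwise from above), 2.0 at most. Starts open at 1.0 to 1.6, and is clear of the lid above 0.75. Light friction: about 1 N at the knob moves it and it stays where it is left.
- latch_knob (a point): Middle of the latch's upright black knob, 18 mm across, reaching from 110 mm (top of the arm) to 152 mm above the table; this point is at 132 mm, 85 mm from the hinge axis. At joint value q it lies from the hinge in direction q - 0.698 rad, anticlockwise from the box's +x.
- latch_hinge (a point): Upright hinge axis of the latch, at box x = 30 mm, y = 120 mm, at the height of the arm's underside: 102 mm, which is 4 mm above a lid that is fully down (a lid not fully down blocks the arm). The arm is 16 mm wide, 8 mm thick and reaches 118 mm from this axis.
- jar0_mid (a point): Six-sided sauce jar, red contents and round black screw cap (cap stays on): 52 mm across its flats, 66 mm high (cap 48 mm across, top 16 mm), 0.2 kg. It grips like a round jar of 52 mm. The point is its centre, 33 mm above its foot; z is up through the cap. There are 3 to 5 such jars, standing on the table to the robot's right.
- jar1_mid (a point): Another six-sided jar, the same as jar0. May be absent.
- jar2_mid (a point): Another six-sided jar, the same as jar0. May be absent.
- jar3_mid (a point): Another six-sided jar, the same as jar0. May be absent.
- jar4_mid (a point): Another six-sided jar, the same as jar0. May be absent.
- roundjar: Bystander: squat round jar, 60 mm across, 46 mm high, red contents, black cap, not six-sided. Leave alone. Origin at the centre of its underside.
- tin: Bystander: plain round aluminium tin, 58 mm across, 40 mm high. Origin at the centre of its underside.
- labels: Bystander: roll of paper labels with a hole, 58 mm across, 45 mm high. Origin at the centre of its underside.
- tape: Bystander: roll of clear packing tape, 100 mm across, 48 mm high, at the far side. Origin at the centre of its underside.
- bottle: Bystander: bottle, 66 mm across, 170 mm high, at the far left. Origin at the centre of its underside.
Not all that is in view belongs to the job. Leave any pink look-alike of the part that bears jar0_mid alone.

How it is judged (in metres and radians):
On the way, in this order (a step that is already met when the one before it is completed fails the run):
1. the lid is off the box and lies flat on the table (horizontal distance between lid_handle and box above 0.17 m and height (world z) of lid_handle below 0.065 m and angle between lid_handle's own z axis and vertical below 0.1 rad), for 0.2 s.
2. every six-sided jar stands upright inside the box (x of jar0_mid in the frame of box between -0.075 and 0.075 m and y of jar0_mid in the frame of box between -0.08 and 0.08 m and z of each of jar0_mid, jar1_mid, jar2_mid, jar3_mid, jar4_mid in the frame of box below 0.05 m and angle between each of jar0_mid, jar1_mid, jar2_mid, jar3_mid, jar4_mid's own z axis and vertical below 0.15 rad and x of jar1_mid in the frame of box between -0.075 and 0.075 m and y of jar1_mid in the frame of box between -0.08 and 0.08 m and x of jar2_mid in the frame of box between -0.075 and 0.075 m and y of jar2_mid in the frame of box between -0.08 and 0.08 m and x of jar3_mid in the frame of box between -0.075 and 0.075 m and y of jar3_mid in the frame of box between -0.08 and 0.08 m and x of jar4_mid in the frame of box between -0.075 and 0.075 m and y of jar4_mid in the frame of box between -0.08 and 0.08 m), for 0.3 s.
3. the lid is back on the box, fully down (x of lid_handle in the frame of box between -0.012 and 0.012 m and y of lid_handle in the frame of box between -0.012 and 0.012 m and z of lid_handle in the frame of box below 0.1335 m and angle between lid_handle's own z axis and vertical below 0.03 rad), for 0.2 s.
4. the latch arm is home in its catch over the lid (all of step 3 and value of joint latch below 0.08 rad), for 0.2 s.
At the end, for the whole second after the job is handed in: every jar that is present stands upright (within 0.15 rad) on the box floor inside its walls, the lid is fully down on the box (within 3.5 mm in height, 12 mm sideways, level within 0.03 rad), the latch is within 0.08 rad of closed, and all is at rest (all of step 2 and all of step 4 and linear speed of each of jar0, jar1, jar2, jar3, jar4, lid below 0.02 m/s); the robot touches nothing.
It fails at once if a bystander is pushed more than 5 cm from its place (distance of any of roundjar, tin, labels, tape, bottle from where it was at the start of the episode above 0.05 m).
Of jar0, jar1, jar2, jar3, jar4 only 3 to 5 are there at a start; the rules pass over those that are not, and their reading is None.
At some moment in a run one of jar0, jar1, jar2, jar3, jar4 may be knocked a few centimetres aside while the robot is not near it.
Once in a run the grip may slacken for a moment while it holds something.
It also fails if it takes over 210 s, if anything falls off the work surface, if the arm or the gripper's body presses on something with over 40 N, if the wrist force passes 120 N, or if a joint passes its speed limit or range.

### The arm

A 7-joint arm with a two-finger parallel gripper is mounted at the origin on the work surface. World frame = base frame: x ahead of the robot, y to its left, z up, the work surface at z = 0. Lengths are in mm, angles in rad, forces in N, time in s.
With the tool pointing down it reaches from about 400 to 900 mm from the base axis. Payload 5.6 kg.
Tool frame: the origin (TCP) lies midway between the tips of the shut fingers; the grasp point (between the pads) lies 19 mm behind it; z points along the fingers, y is the line along which they close (so a half turn about z gives the same grasp; the last joint's range is limited). The gripper opens to 92 mm and grips with 3 to 60 N. Pads are 20 mm wide; open, the fingers measure 128 mm over their backs; the gripper's body (75 mm by 189 mm) begins 69 mm behind the grasp point.
Start: joints at [-1.381, 0.468, -0.012, 1.603, 0.006, 1.071, -0.056], TCP at [149.999, 632.463, 214.592] pointing down, gripper open.
Joint ranges: [-2.53, 2.53], [-0.31, 2.02], [-1.57, 1.55], [0.28, 2.44], [-1.29, 4.43], [0.15, 1.84], [-2.92, 2.92]. Speed limits (rad/s): [2.57, 2.57, 3.14, 3.14, 3.14, 3.14, 3.14].

### API

Orientations are given as a rotation vector (axis times angle).
In Python, from cell import robot, grip, kin, viewer gives the robot as it stands. Calls block until the motion is done:
- robot.movep(position, orientation): joint-space move of the TCP to a pose.
- robot.servo_line(position, feed=150, rotation=None): straight line of the TCP; rotation=None keeps the orientation; feed is the mean speed in mm/s.
- robot.goto_joints(angles): joint-space move.
- grip(opening, newtons=None): opening from 0.0 (shut) to 1.0 (fully open); newtons is the grip in N (None keeps the last); returns when the fingers have stopped.
- robot.hold(seconds).
- kin.ik(position, orientation): joint angles nearest the present ones, or None.
- robot.observe(): the state.
- viewer.read_camera(name): name is "scene" or "side" or "wrist"; returns the picture (384x512x3 uint8, red, green, blue); there is no depth.
- viewer.camera_info(name): a dict with "camera_matrix" (3x3 intrinsics, pixels), "k1" (the pictures are not rectified: a ray, as slopes to the right and down, at radius r is drawn at 1 + k1 r^2 times it, then the intrinsics apply), "R" (3x3) and "t" (3): a world point X has camera coordinates R X + t. Camera axes: x right, y down, z forward; pixel columns grow to the right and rows downward; lengths in mm; the calibration is good to about 2 mm. A picture is of the moment at which its call begins: read the wrist's pose just before it. camera_info takes no time and is no camera call; for the wrist camera it gives the pose at the moment of the call.
A pose or a line that the arm cannot do raises robot.IKError and nothing moves.
- robot.job_done(): hands the job in; it is judged then, once.
Trained networks look in the newest picture that a camera, given by its name, has taken for a name from the list of things; names that differ only in an ending like _2 or _b are one class to them, and where a whole thing is asked for, a point or a joint stands for the part that bears it (a point fixed in the world has none). Each returns a list of dicts, best first, with "confidence" (0 to 1); they miss things now and then, are a little off and sometimes report something else, mostly with a low value. They report only what shows in the picture. A call takes as long as a camera call. They do not tell look-alikes from the thing itself.
- viewer.silhouettes(name, camera): "mask" (384x512 bool, what is visible of it).
- viewer.pinpoint(name, camera): "at" ([x, y, z] in mm, in the coordinates of the camera as it stood for that picture, good to about 4 mm: a listed point, or the origin of a listed thing).
The state is a dict: "t": time; "joints": joint angles; "joint_velocities": joint speeds; "joint_torque": joint torques, N m; "tcp_pos": TCP position; "tcp_rot": TCP orientation; "contact_force": force on the tool from outside, world axes, zero at the start; "wrist_torque": the same for the moment, N m; "grip_width": opening from 0.0 (shut) to 1.0 (fully open); "grip_force": force on a finger pad.
Only numpy, scipy, OpenCV 4.12 (cv2) and the standard library are available. Lean on these libraries where they do the work, as an engineer would, in place of code of your own. Each camera call takes 0.05 s, during which the arm holds its last target. There are 200 camera calls.

## Working session

There is one attempt and no reset: what is moved stays moved. The work goes in short steps, each a Python script; the robot and the scene stay as the last script left them, time stands still between calls to the robot, and variables do not carry over. Pictures are saved under pics/ and viewed, at most 14 in all, crops included, and the job is handed in when it is done.

```bash
ls; mkdir -p pics
cat > h.py <<'E'
import numpy as np, cv2
from cell import robot, grip, kin, viewer
from scipy.spatial.transform import Rotation as Rn
def world(cam, p, info=None):
    i=info or viewer.camera_info(cam); R=np.array(i["R"]);t=np.array(i["t"])
    return R.T@(np.array(p)-t)
def snap(cam,fn=None):
    i=viewer.camera_info(cam); im=np.asarray(viewer.read_camera(cam))
    if fn: cv2.imwrite("pics/"+fn,cv2.cvtColor(im,cv2.COLOR_RGB2BGR))
    return im,i
def find(name,cam,i=None):
    return [(np.round(world(cam,d["at"],i),1),round(d["confidence"],2)) for d in viewer.pinpoint(name,cam)]
def ray_z(i,px,z):
    K=np.array(i["camera_matrix"]);d=np.array([i["k1"],0,0,0,0.])
    u=cv2.undistortPoints(np.array([[px]],float),K,d)[0,0]  # approx k1 model
    R=np.array(i["R"]);t=np.array(i["t"]);c=-R.T@t;v=R.T@np.array([u[0],u[1],1]);return c+v*(z-c[2])/v[2]
def down(yaw): # tool z down, tool y at angle yaw from world x... see note
    y=np.array([np.cos(yaw),np.sin(yaw),0]);z=np.array([0,0,-1.]);x=np.cross(y,z)
    return Rn.from_matrix(np.c_[x,y,z]).as_rotvec()
E
python3 - <<'E'
from h import *
o=robot.observe();print(o)
for c in("scene","side"):
    im,i=snap(c,c+"0.png"); print(c,i)
    for n in("box","lid_handle","lid_plug","latch_knob","latch_hinge","jar0_mid","roundjar","tin","labels","tape","bottle"):
        print(n,[(*a.tolist(),b) for a,b in find(n,c,i)])
E
```

```text
pics
{'t': 0.0, 'joints': array([-1.38101804,  0.46836083, -0.01157188,  1.60361009,  0.00604185,
        1.07139327, -0.05630543]), 'joint_velocities': array([-6.13431414e-04, -2.82313682e-04, -4.58592647e-05,  3.61808687e-04,
       -1.75686638e-04, -2.14175936e-04, -4.78464082e-04]), 'joint_torque': array([ 6.01039046e-04, -5.20574605e+01, -1.27585174e-02, -2.43745548e+01,
       -5.67480130e-02,  1.69907202e-02,  1.48826612e-04]), 'tcp_pos': array([149.90931274, 631.88684822, 213.65655305]), 'tcp_rot': array([-3.64938916e-01, -3.12029361e+00,  2.73076629e-03]), 'contact_force': array([ 0.77391333, -0.57164511,  0.84489409]), 'wrist_torque': array([ 0.02923501, -0.02170231, -0.00639393]), 'grip_force': 0.0, 'grip_width': 0.9981045996358568}
scene {'camera_matrix': array([[402.03797738,   0.        , 249.53490973],
       [  0.        , 402.03797738, 190.28622358],
       [  0.        ,   0.        ,   1.        ]]), 'k1': -0.1023257756229265, 'R': array([[ 0.8589557 ,  0.51152968,  0.02307598],
       [ 0.33271461, -0.52330052, -0.78451103],
       [-0.389225  ,  0.68153793, -0.61
[... 905 characters left out ...]
  [-0.21834882, -0.61791594, -0.75531695],
       [ 0.25406172,  0.71130805, -0.65535754]]), 't': array([-559.03189943,  182.65083425, 1195.80449769])}
box [(534.8, 6.9, -2.2, 0.7)]
lid_handle []
lid_plug [(530.7, 8.5, 75.9, 0.98)]
latch_knob [(611.5, 193.6, 133.7, 0.52)]
latch_hinge [(551.3, 133.1, 103.1, 0.68)]
jar0_mid [(694.5, -479.5, 29.8, 0.8), (540.3, -199.4, 35.0, 0.75), (574.7, -422.4, 29.5, 0.69)]
roundjar [(424.4, -201.0, -0.1, 0.84)]
tin [(495.7, -295.4, -5.1, 0.89), (529.6, 10.8, 128.5, 0.36), (455.8, -433.4, 0.7, 0.36)]
labels [(454.9, -431.9, 1.7, 0.56)]
tape [(746.6, -65.6, 1.2, 0.89)]
bottle [(695.6, 391.5, -2.9, 0.9), (746.7, -64.5, -0.0, 0.74), (570.3, -420.2, 28.1, 0.58)]
```

View pics/scene0.png

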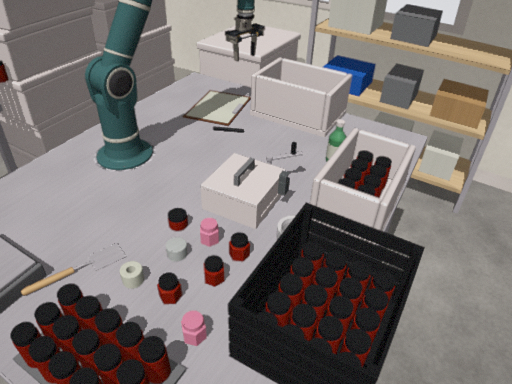

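View pics/side0.png

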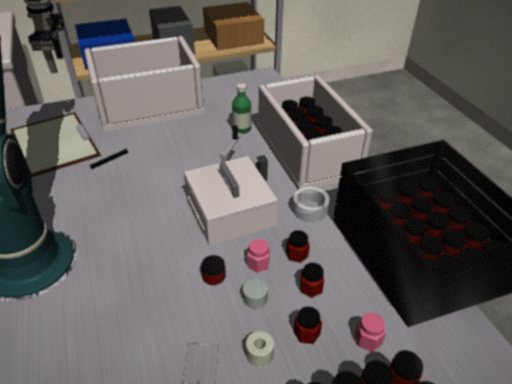

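Scene view: the lidded white box is at about (243,190), with the latch open behind it (knob at 294,148). The red hex jars are at (240,246), (214,270) and (169,288). The pink look-alikes are at (209,232) and (193,328), and the round jar is at (178,219).

Run:
```python
from h import *
i=viewer.camera_info("scene");j=viewer.camera_info("side")
for n,p,q in(("redA",(240,247),(298,247)),("redB",(214,271),(312,280)),("redC",(169,289),(308,325)),("pink1",(209,232),(259,256)),("pink2",(193,328),(371,331))):
    print(n,ray_z(i,p,33).round(0),ray_z(j,q,33).round(0))
for n,p in(("pen",[(213,127),(243,131)]),("clip",[(184,117),(230,122),(249,98)]),("tray155,360",[(155,360),(110,310),(70,300)]),("whisk",[(120,245),(90,262)]),("crate corner",[(236,325),(310,208),(316,190)])):
    print(n,[ray_z(i,q,0).round(0).tolist() for q in p])
for n,p in(("pen",[(92,166),(127,151)]),("clip",[(100,155),(82,115)]),("bottle",[(240,130)]),("tray",[(405,370)]),("crateL",[(337,225),(405,312),(302,178)])):
    print(n,[ray_z(j,q,0).round(0).tolist() for q in p])
for c in("scene","side"):
    im,ii=snap(c)
    for d in viewer.silhouettes("jar0_mid",c):
        m=np.argwhere(d["mask"]);px=m.mean(0)[::-1];print(c,d["confidence"],px.round(),ray_z(ii,px,33).round(0),im[d["mask"]].mean(0).round())
cv2.imwrite("pics/box.png",cv2.resize(cv2.cvtColor(snap("scene")[0],cv2.COLOR_RGB2BGR)[130:230,190:310],None,fx=6,fy=6,interpolation=cv2.INTER_CUBIC))
```

```text
redA [ 648. -203.   33.] [ 643. -211.   33.]
redB [ 636. -312.   33.] [ 632. -316.   33.]
redC [ 574. -421.   33.] [ 573. -423.   33.]
pink1 [ 541. -200.   33.] [ 540. -206.   33.]
pink2 [ 692. -479.   33.] [ 693. -480.   33.]
pen [[166.0, 356.0, 0.0], [291.0, 397.0, 0.0]]
clip [[6.0, 360.0, 0.0], [203.0, 432.0, 0.0], [149.0, 684.0, 0.0]]
tray155,360 [[655.0, -576.0, 0.0], [472.0, -534.0, 0.0], [363.0, -569.0, 0.0]]
whisk [[333.0, -357.0, 0.0], [309.0, -450.0, 0.0]]
crate corner [[760.0, -401.0, 0.0], [733.0, 92.0, 0.0], [712.0, 190.0, -0.0]]
pen [[184.0, 345.0, 0.0], [299.0, 389.0, 0.0]]
clip [[214.0, 396.0, 0.0], [180.0, 662.0, 0.0]]
bottle [[688.0, 383.0, -0.0]]
tray [[728.0, -565.0, 0.0]]
crateL [[791.0, -146.0, 0.0], [807.0, -446.0, 0.0], [784.0, 71.0, 0.0]]
scene 0.9 [209. 232.] [ 541. -200.   33.] [188. 116. 138.]
scene 0.83 [169. 288.] [ 573. -419.   33.] [74. 35. 31.]
scene 0.57 [193. 328.] [ 692. -477.   33.] [188. 117. 140.]
side 0.98 [370. 331.] [ 690. -480.   33.] [147.  73.  94.]
side 0.81 [259. 255.] [ 540. -204.   33.] [163.  82. 105.]
side 0.7 [308. 325.] [ 572. -423.   33.] [42. 16. 14.]
```

View pics/box.png

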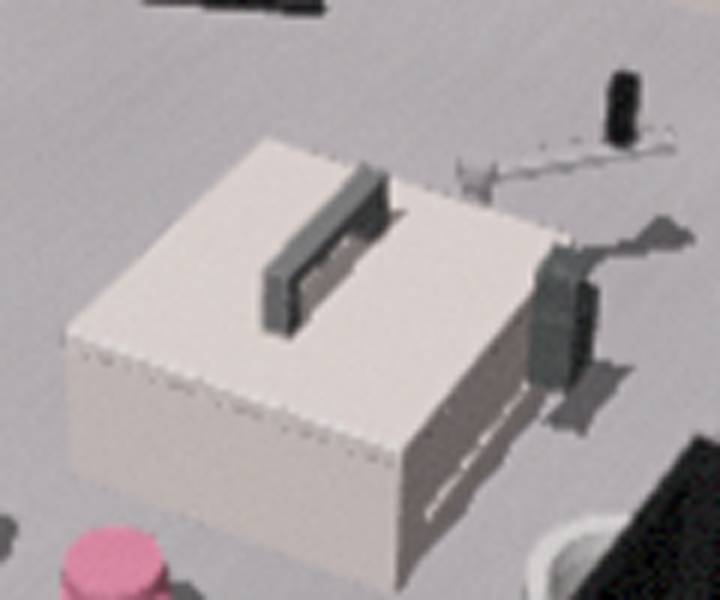

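The crop shows the lid with its handle running along the lid's y. The latch is open and swung well clear, and the catch is on the far wall. Next I compute the lid and box pose from the lid corners at crop (267,138), (66,330), (400,458) and (570,238).

Run:
```python
from h import *
i=viewer.camera_info("scene")
P=np.array([ray_z(i,(190+a/6,130+b/6),98)[:2] for a,b in((66,330),(400,458),(570,238),(267,138))])
print(P.round(1),P.mean(0).round(1))
for k in range(4):
    d=P[(k+1)%4]-P[k];print(np.linalg.norm(d).round(1),np.arctan2(d[1],d[0]).round(3))
H=[ray_z(i,(190+a/6,130+b/6),138)[:2] for a,b in((275,270),(370,172))];d=H[1]-H[0];print(H,np.linalg.norm(d),np.arctan2(d[1],d[0])-np.pi/2)
for p in((531,6,190),(440,330,150),(645,-207,150),(634,-314,150),(573,-421,150)):
    for y in(0.05,1.62): print(p,y,kin.ik(p,down(y)) is not None)
# wrist look above the box
robot.movep([530,6,330],down(0.06)); 
im,w=snap("wrist","w0.png"); print(w["camera_matrix"][0],w["k1"],(-np.array(w["R"]).T@np.array(w["t"])).round(0),robot.observe()["t"])
for n in("box","lid_handle","lid_plug","latch_knob","latch_hinge"): print(n,find(n,"wrist",w))
```

```text
[[442.5 -98.7]
 [636.4 -94.4]
 [623.  112.7]
 [432.7 107.4]] [533.6   6.7]
193.9 0.023
207.5 1.636
190.3 -3.113
206.3 -1.523
[array([533.78309153, -44.07049033]), array([529.13916802,  57.14916356])] 101.32612870690961 0.04584751121492814
(531, 6, 190) 0.05 True
(531, 6, 190) 1.62 True
(440, 330, 150) 0.05 True
(440, 330, 150) 1.62 True
(645, -207, 150) 0.05 True
(645, -207, 150) 1.62 True
(634, -314, 150) 0.05 True
(634, -314, 150) 1.62 True
(573, -421, 150) 0.05 True
(573, -421, 150) 1.62 True
[298.4696681    0.         258.77433683] 0.014594771311972949 [524.  92. 499.] 4.125
box []
lid_handle [(array([528.3,   5.2, 128.7]), 0.65), (array([ 7.475e+02, -6.270e+01,  4.000e-01]), 0.57)]
lid_plug [(array([534.1,   9.5,  77.8]), 0.64)]
latch_knob [(array([605.2, 195.2, 133.8]), 0.89)]
latch_hinge [(array([744.7, -59.7,  -1. ]), 0.72), (array([547.8, 133.8, 104.3]), 0.57)]
```

View pics/w0.png

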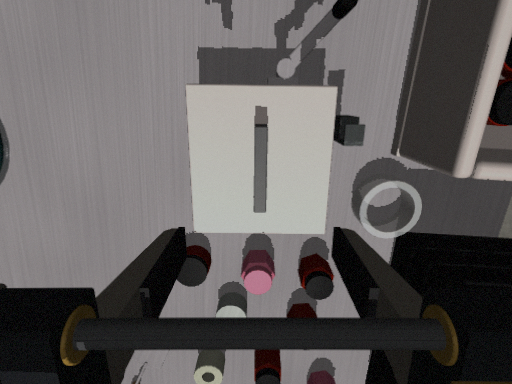

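The wrist view shows the lid square at (187..335, 86..235), with the handle at x≈260, the latch knob at (345,8) and the catch at (350,132). I refine the pose from this and then lift the lid.

```bash
cat >> h.py <<'E'
def fitrect(P,L,W):
    # P corners (-,-),(+,-),(+,+),(-,+): best centre, yaw
    Q=np.array([[-L,-W],[L,-W],[L,W],[-L,W]])/2;c=P.mean(0)
    z=((P-c)@[1,1j]).conj()*0; z=np.sum(((P-c)@np.array([1,1j]))*np.conj(Q@np.array([1,1j])))
    return c,np.angle(z)
def st():
    o=robot.observe();return round(o["t"],1),o["tcp_pos"].round(1),round(o["grip_width"],3),round(o["grip_force"],1),o["contact_force"].round(1)
E
python3 - <<'E'
from h import *
im,w=snap("wrist")
g=cv2.cvtColor(im,cv2.COLOR_RGB2GRAY)
m=((g>185)&(np.ptp(im,axis=2)<25)).astype(np.uint8);m[245:]=0
n,l,s,c=cv2.connectedComponentsWithStats(m)
k=1+np.argmax([s[a][4] if abs(c[a][0]-260)<40 and abs(c[a][1]-160)<40 else 0 for a in range(1,n)])
h=cv2.convexHull(np.argwhere(l==k)[:,::-1].astype(np.int32));q=cv2.minAreaRect(h);B=cv2.approxPolyDP(h,8,True)[:,0];print(s[k],B.tolist())
C=np.array([B[np.argmin(B@np.array(v))] for v in((1,-1),(-1,-1),(-1,1),(1,1))],float)
P=np.array([ray_z(w,p,98)[:2] for p in C]);print(C.tolist(),P.round(1).tolist(),fitrect(P,194,206),np.linalg.norm(P-np.roll(P,1,0),axis=1).round(1))
d=(P[1]-P[0]+P[2]-P[3]);print(np.arctan2(d[1],d[0]))
E
```

```text
[216 190  25  13  96] [[240, 194], [216, 198]]
[[216.0, 198.0], [240.0, 194.0], [240.0, 194.0], [216.0, 198.0]] [[471.3, -44.4], [504.9, -36.4], [504.9, -36.4], [471.3, -44.4]] (array([488.10627998, -40.38596475]), np.float64(0.2329575456504058)) [ 0.  34.6  0.  34.6]
0.23295754565040583
```

Run:
```python
from h import *
w=viewer.camera_info("wrist")
P=np.array([ray_z(w,p,98)[:2] for p in((194,232.5),(326.5,235),(335.5,87.5),(187,85.5))])
print(P.round(1).tolist(),fitrect(P,194,206),np.linalg.norm(P-np.roll(P,1,0),axis=1).round(1))
H=[ray_z(w,p,138)[:2] for p in((259.5,212),(261,124))];print(H)
cen=np.array(ray_z(w,(260,165),130));print(cen)
grip(0.6)
yaw=0.045
robot.movep([531.5,6.5,190],down(yaw))
robot.servo_line([531.5,6.5,112],feed=80)
print(st())
grip(0.0,40); print(st())
robot.servo_line([531.5,6.5,118],feed=15); robot.hold(.2); print(st())
```

```text
[[440.0, -99.7], [634.6, -91.9], [619.8, 112.0], [432.2, 103.1]] (array([531.63993379,   5.84183359]), np.float64(0.049948454888778714)) [203.  194.7 204.4 187.8]
[array([533.0401489 , -46.66719101]), array([528.0544886 ,  64.35472357])]
[530.02212502  13.42160062 130.        ]
(6.9, array([531.9,   6.4, 112.4]), 0.598, 0.0, array([-0. , -0.2, -0.4]))
(7.5, array([531.6,   6.5, 112.1]), 0.172, 40.0, array([ 0.7, -0. ,  0.5]))
(8.3, array([531.5,   6.5, 117.9]), 0.168, 40.0, array([-0.2, -0. , -2.1]))
```

Run:
```python
from h import *
robot.servo_line([531.5,6.5,225],feed=120); print(st())
robot.servo_line([440,330,225],feed=150); print(st())
robot.servo_line([440,330,45],feed=120); print(st())
robot.servo_line([440,330,35],feed=20); print(st())
grip(0.6); print(st())
robot.servo_line([440,330,150],feed=150)
robot.movep([600,-250,330],down(0.05))
im,w=snap("wrist","w1.png")
for n in("jar0_mid","roundjar","tin"): print(n,find(n,"wrist",w))
im,s=snap("scene","s1.png"); print(find("lid_handle","scene",s),find("jar0_mid","scene",s),find("box","scene",s),find("latch_hinge","scene",s)); print(st())
```

```text
(9.3, array([530.9,   6.6, 224.3]), 0.174, 4.0, array([ 0.6, -0.5, -2.6]))
(11.7, array([440.3, 329.3, 225. ]), 0.169, 40.0, array([-0.1, -0.2, -2.3]))
(13.4, array([440.4, 330.4,  45.7]), 0.175, 40.0, array([-0.5, -0.8, -1.9]))
(14.0, array([440. , 329.9,  34.9]), 0.172, 40.0, array([ 0.2, -0.4, -1.8]))
(14.7, array([440., 330.,  35.]), 0.6, 0.0, array([-0. , -0.5, -0.7]))
jar0_mid [(array([ 570.5, -417.3,   32.8]), 0.85), (array([ 689.8, -476.1,   31.2]), 0.85), (array([ 538.4, -197.2,   29.7]), 0.75), (array([ 424.6, -198.1,   -0.9]), 0.27)]
roundjar [(array([ 423.1, -199.6,   -2.9]), 0.75)]
tin [(array([ 494. , -294.5,   -3.5]), 0.7)]
[(array([441.7, 334.6,  55.9]), 0.61)] [(array([ 571.3, -417. ,   32.9]), 0.79), (array([ 695. , -476.6,   34.7]), 0.68), (array([ 540.1, -197.1,   32.9]), 0.59)] [(array([5.287e+02, 9.900e+00, 1.000e-01]), 0.67)] [(array([551.3, 129.2, 102.5]), 0.76)]
(18.4, array([ 600. , -249.9,  330. ]), 0.598, 0.0, array([-0.1,  0.3, -1.2]))
```

View pics/w1.png

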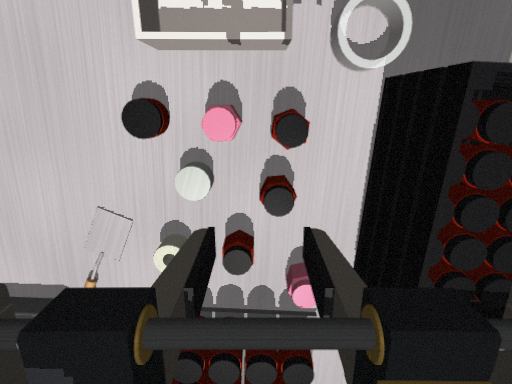

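View pics/s1.png

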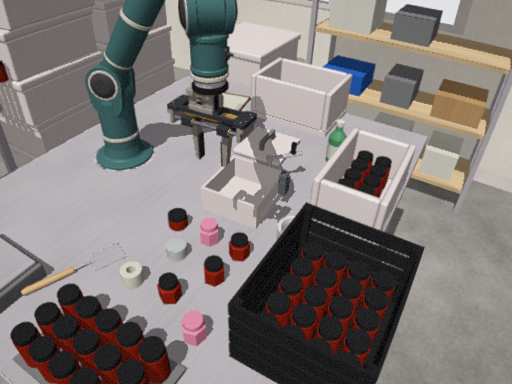

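The wrist view shows hex jars with black caps at (291,129), (278,200) and (238,260), so there are three of them. The pink ones are at (221,124) and (303,292). The scene view shows the lid lying on the table to the left and the box open.

Run:
```python
from h import *
w=viewer.camera_info("wrist")
for p in((291,129),(278,200),(238,260),(221,124)): print(ray_z(w,p,66).round(1))
im,s=snap("scene","s2.png");im2,s2=snap("side")
print(find("lid_handle","scene",s),find("lid_handle","side",s2),find("lid_plug","side",s2),find("box","side",s2)); print(st())
# box rim corners, wrist: outer rim z=86
```

```text
[ 642.4 -201.7   66. ]
[ 631.3 -309.1   66. ]
[ 573.2 -415.5   66. ]
[ 542.8 -199.8   66. ]
[(array([439.7, 332.8,  55.4]), 0.64)] [(array([441.2, 331.8,  48.4]), 0.66)] [(array([441.1, 333.3,  -2.1]), 0.84)] [(array([530.7,   5.8,  -1. ]), 0.75)]
(18.6, array([ 600., -250.,  330.]), 0.599, 0.0, array([-0.5,  0.1,  0.8]))
```

View pics/s2.png

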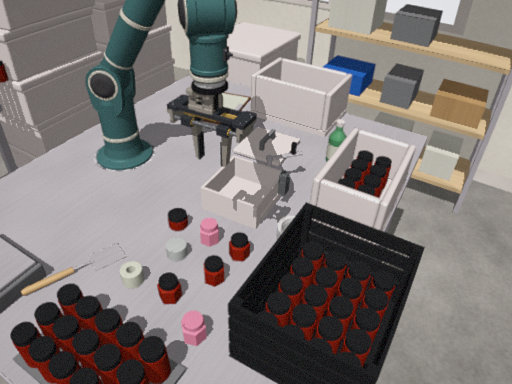

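```bash
cat >> h.py <<'E'
BC=np.array([531.3,6.4]);BY=0.047
def box2w(x,y): c,s=np.cos(BY),np.sin(BY);return BC+np.array([c*x-s*y,s*x+c*y])
ROT=down(BY+np.pi/2)
def locate(exp,tag):
    robot.movep([exp[0]+86,exp[1],250],ROT)
    im,w=snap("wrist",tag+".png")
    K=np.array(w["camera_matrix"]);p=np.array(w["R"])@np.array([*exp,66.])+w["t"];px=(K@(p/p[2]))[:2]
    m=(im.max(2)<75).astype(np.uint8);m=cv2.morphologyEx(m,cv2.MORPH_OPEN,np.ones((3,3)))
    n,l,s,c=cv2.connectedComponentsWithStats(m);R=[]
    for k in range(1,n):
        g=ray_z(w,c[k],66)[:2];d=np.linalg.norm(g-exp);dia=s[k][2:4]*p[2]/K[0,0]
        if d<60: R.append((d.round(1),g.round(1),dia.round(0),s[k][4]))
    print(tag,px.round(),R);return [r for r in R if all(38<v<66 for v in r[2])]
E
python3 - <<'E'
from h import *
R=locate(np.array([642.5,-203.]),"jA")
im=cv2.imread("pics/jA.png")
print(find("jar0_mid","wrist"),st())
E
```

```text
jA [262. 100.] [(np.float64(1.6), array([ 643.6, -201.8]), array([49., 49.]), np.int32(1459))]
[(array([ 572.1, -416.2,   33.1]), 0.96), (array([ 540.9, -199.2,   33.1]), 0.91), (array([ 690.2, -471.9,   32. ]), 0.69)] (19.9, array([ 728.3, -203.5,  250.5]), 0.602, 0.0, array([ 0.6, -0.2,  0.7]))
```

View pics/jA.png

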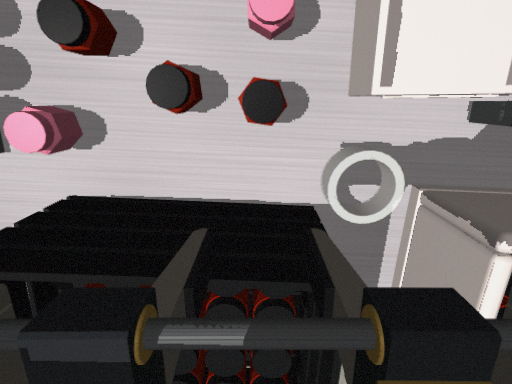

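Jar A's cap is at (262,100), a clean 49 mm circle at world (643.6,-201.8). I reduce the look offset so the gripper stays away from the black crate, then transfer jar A.

```bash
sed -i 's/exp\[0\]+86,exp\[1\],250/exp[0]+30,exp[1],260/' h.py
cat >> h.py <<'E'
def pick_place(exp,slot,tag,R=None):
    R=R or locate(np.array(exp,float),tag)
    assert len(R)==1,R
    g=R[0][1]; robot.movep([*g,200],ROT); grip(0.78,30)
    robot.servo_line([*g,60],feed=150); robot.servo_line([*g,21],feed=60); print("at",st())
    assert robot.observe()["contact_force"][2]<8
    grip(0.0,30); print("gripped",st())
    assert .5<robot.observe()["grip_width"]<.66
    robot.servo_line([*g,210],feed=130)
    t=box2w(*slot); robot.servo_line([*t,210],feed=180); robot.hold(.1); print("over",st())
    assert .5<robot.observe()["grip_width"]<.66
    robot.servo_line([*t,50],feed=130); robot.servo_line([*t,30],feed=30); robot.hold(.1); print("down",st())
    grip(0.68); robot.servo_line([*t,120],feed=80); robot.servo_line([*t,210],feed=180); print("rel",st())
E
python3 - <<'E'
from h import *
pick_place(None,(52,-30),"A",[(0,np.array([643.6,-201.8]),0,0)])
R=locate(np.array([631.3,-309.5]),"jB")
snap("scene","s3.png")
E
```

```text
at (22.7, array([ 643.7, -202. ,   21.1]), 0.783, 0.0, array([ 0.2, -0.4, -1.3]))
gripped (23.1, array([ 643.9, -202. ,   21.4]), 0.563, 30.0, array([0.5, 0.5, 1.9]))
over (26.1, array([584.8, -22.6, 210. ]), 0.56, 30.0, array([-0.6, -1.1, -1.8]))
down (28.4, array([584.8, -21.1,  30.1]), 0.559, 30.0, array([-0.5,  0.2, -1.4]))
rel (30.6, array([584. , -20.9, 209.2]), 0.683, 0.0, array([ 0.8, -0.8, -1.1]))
jB [257. 148.] [(np.float64(0.8), array([ 630.5, -309.3]), array([47., 50.]), np.int32(1264))]
```

```bash
python3 -c "
import cv2
a=cv2.imread('pics/s3.png');b=cv2.imread('pics/jB.png')
cv2.imwrite('pics/c3.png',cv2.hconcat([cv2.resize(a[120:320,140:340],(400,400),interpolation=2),cv2.resize(b[:300],(400,400))]))"
```

```text
(no output)
```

View pics/c3.png

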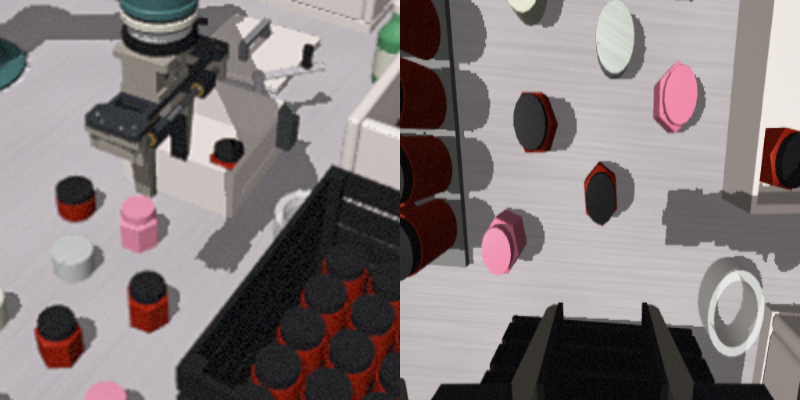

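Jar A stands upright in the box (left half of the picture, 228,150). Jar B is isolated at the measured place. I carry on with B and C.

Run:
```python
from h import *
pick_place(None,(-52,-30),"B",[(0,np.array([630.5,-309.3]),0,0)])
pick_place((572,-418),(0,32),"jC")
robot.movep([545,6,330],down(BY)); im,w=snap("wrist","w5.png"); print(find("jar0_mid","wrist",w),find("lid_handle","scene",snap("scene")[1]))
```

```text
at (34.5, array([ 630.6, -309.6,   21.1]), 0.778, 0.0, array([0.7, 0.1, 0.2]))
gripped (34.9, array([ 630.8, -309.6,   21.5]), 0.561, 30.0, array([-0.2, -0.4,  1.4]))
over (38.6, array([481. , -26.7, 210. ]), 0.559, 30.0, array([-0.1,  1.6, -2.5]))
down (40.9, array([480.9, -26. ,  30.1]), 0.557, 30.0, array([ 0. ,  0.3, -2.1]))
rel (43.2, array([480.1, -25.8, 209.2]), 0.681, 0.0, array([-0.8,  1. , -0.2]))
jC [258. 147.] [(np.float64(1.8), array([ 570.2, -417.6]), array([50., 47.]), np.int32(1216))]
at (47.3, array([ 570.3, -417.9,   21.1]), 0.781, 0.0, array([-0.2, -0.4,  0.4]))
gripped (47.8, array([ 570.4, -417.9,   21.4]), 0.559, 30.0, array([0.3, 0.1, 0.9]))
over (52.2, array([529.8,  37.8, 210. ]), 0.565, 30.0, array([-0.2, -0.3, -1.6]))
down (54.5, array([529.7,  37.9,  30. ]), 0.562, 30.7, array([ 0. ,  1.2, -1.8]))
rel (56.8, array([529.2,  38.7, 209.3]), 0.683, 0.0, array([-0.1, -0.3, -0.3]))
[(array([ 540.3, -198.8,   32.3]), 0.78), (array([531.7,  41.7,  39.8]), 0.74)] [(array([439. , 334.3,  55.4]), 0.57)]
```

View pics/w5.png

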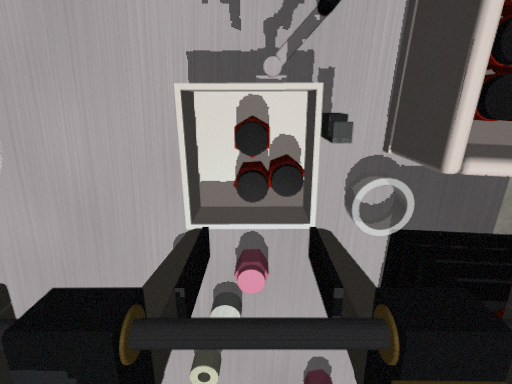

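All three jars stand in the box. The one placed at (-52,-30) has been shifted to pixel (252,180), which looks like the announced knock, but it is still upright. I check the positions, then refit the lid.

Run:
```python
from h import *
w=viewer.camera_info("wrist")
P=np.array([ray_z(w,p,86)[:2] for p in((187,227.5),(316.5,228),(322.5,84),(176,86.5))])
print(fitrect(P,194,206),np.linalg.norm(P-np.roll(P,1,0),axis=1).round(1))
c,s=np.cos(BY),np.sin(BY)
for p in((253,134),(252,181),(288,180)):
    d=ray_z(w,p,74)[:2]-BC; print("jar box xy",(c*d[0]+s*d[1]).round(1),(-s*d[0]+c*d[1]).round(1))
R=down(0.045)
grip(0.6); robot.movep([440,330,150],R); robot.servo_line([440,330,35],feed=100); print(st())
grip(0,40); print(st())
robot.servo_line([440,330,225],feed=110); robot.hold(.1); print(st())
robot.servo_line([531.5,6.5,225],feed=130); robot.hold(.3); print(st())
im,i=snap("side","lid.png"); print(find("lid_handle","side",i),find("lid_plug","side",i)); im,i=snap("scene"); print(find("lid_handle","scene",i),find("lid_plug","scene",i))
```

```text
(array([531.88079931,   8.2261019 ]), np.float64(0.055213953138697806)) [199.4 194.5 203.2 190.5]
jar box xy 4.1 38.8
jar box xy 2.2 -29.4
jar box xy 55.2 -27.9
(61.3, array([440.4, 330.3,  35.6]), 0.604, 0.0, array([-0. ,  1.3,  0.5]))
(61.9, array([440., 330.,  35.]), 0.169, 40.0, array([ 0.5, -1. ,  0.4]))
(63.9, array([439.9, 329.8, 224.6]), 0.166, 40.0, array([ 0.6,  0.2, -1.7]))
(67.0, array([531.5,   6.6, 225. ]), 0.171, 40.0, array([ 0.2,  0.4, -1.7]))
[(array([530.2,   8.8, 240.1]), 0.81), (array([528. ,  10.4, 185.6]), 0.39)] [(array([529.2,  10.2, 187.4]), 0.77)]
[(array([531.3,   7.8, 245.5]), 0.75), (array([ 496.4, -296. ,    4.7]), 0.68)] [(array([531.8,   4.6, 189.2]), 0.58)]
```

View pics/lid.png

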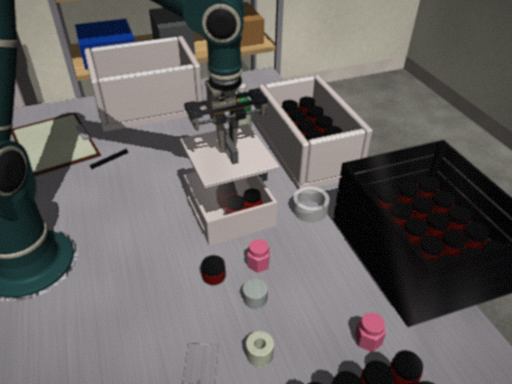

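The lid hangs level and squarely above the box, around (235,165). I lower it with a force check.

Run:
```python
from h import *
robot.servo_line([531.5,6.5,128],feed=100); print(st())
for z in(124,122,120,118,116,114,113,112.3):
    robot.servo_line([531.5,6.5,z],feed=25); o=st(); print(o[1],o[4])
    if o[4][2]>8: break
```

```text
(68.4, array([532. ,   6.4, 128.5]), 0.169, 40.0, array([ 0.9, -0.4, -2. ]))
[531.5   6.6 124. ] [ 0.5  0.6 -1.9]
[531.4   6.5 121.9] [-0.4 -0.2 -3. ]
[531.4   6.5 119.9] [-0.3  0.1 -2.7]
[531.4   6.5 117.9] [ 0.2 -0.3 -1.6]
[531.4   6.5 115.9] [-0.  -0.2 -2.4]
[531.4   6.5 113.9] [-0.2  1.1 -2. ]
[531.6   6.5 113. ] [ 0.5  0.5 -1.4]
[531.6   6.5 113. ] [-2.5  0.1  5.7]
```

The lid met the rim at z≈113, 1 mm above the first grasp height, which matches regrasping 1 mm high. I release it, verify it is seated, and plan the latch arc.

Run:
```python
from h import *
grip(0.6); print(st())
robot.servo_line([531.5,6.5,190],feed=100)
robot.movep([531.5,6.5,330],down(0.045))
im,w=snap("wrist","w6.png")
for c in("wrist","scene","side"):
    i=w if c=="wrist" else snap(c)[1]
    print(c,find("lid_handle",c,i),find("latch_knob",c,i),find("latch_hinge",c,i))
H=np.array([554.,129.])
for off in(np.pi/2,-np.pi/2):
    for f in(.9,.5,0,-.4,-.75): 
        q=kin.ik([*(H+85*np.array([np.cos(f),np.sin(f)])),130],down(f+off)); print(off>0,f,None if q is None else np.round(q,2))
```

```text
(71.2, array([531.5,   6.5, 112.3]), 0.601, 0.0, array([-0.4,  0.1,  0.9]))
wrist [(array([529.5,   6.8, 131.9]), 0.94)] [(array([607.1, 195.3, 136.5]), 0.62)] [(array([550.5, 129.3, 101. ]), 0.61), (array([ 7.464e+02, -6.090e+01,  6.000e-01]), 0.29)]
scene [(array([533.3,   6.7, 133.2]), 0.95)] [(array([606.3, 194.2, 132.2]), 0.76)] [(array([553.5, 133.6, 103.3]), 0.88), (array([747.1, -63.2,   1.7]), 0.59)]
side [(array([531.7,   6.1, 127.1]), 0.58)] [(array([611.9, 192.3, 133.4]), 0.66)] [(array([554.9, 132.4, 104.9]), 0.84)]
True 0.9 [-0.68  0.56  0.44  1.73 -0.29  0.92  2.34]
True 0.5 [-0.67  0.59  0.5   1.69 -0.34  0.94  2.03]
True 0 [-0.67  0.62  0.6   1.7  -0.41  0.96  1.65]
True -0.4 [-0.69  0.62  0.68  1.73 -0.46  0.96  1.35]
True -0.75 [-0.72  0.61  0.77  1.79 -0.51  0.95  1.08]
False 0.9 [-1.09  0.81  1.11  1.75 -0.81  1.11 -0.38]
False 0.5 [-1.06  0.89  1.19  1.72 -0.89  1.19 -0.68]
False 0 [-1.02  0.96  1.29  1.72 -0.98  1.26 -1.06]
False -0.4 [-1.01  1.01  1.37  1.75 -1.04  1.3  -1.36]
False -0.75 [-1.01  1.04  1.42  1.8  -1.07  1.33 -1.63]
```

View pics/w6.png

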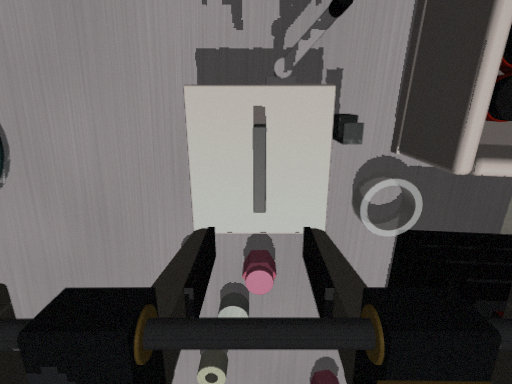

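The lid sits exactly as it did at the start (187..335, 86..233), with the handle at z≈131. Next, the latch.

Run:
```python
from h import *
H=np.array([554.,130.]);f=.873
pos=lambda f,z=130:[*(H+85*np.array([np.cos(f),np.sin(f)])),z]
rot=lambda f:down(f+np.pi/2)
grip(0.7); robot.movep(pos(f,220),rot(f)); robot.servo_line(pos(f,130),feed=90); print(st())
grip(0.4,5); print(st())
end=-.698+.05-.165
fs=list(np.arange(f,-.55,-.1))+list(np.arange(-.58,end-.03,-.02))
for k in fs:
    robot.servo_line(pos(k),feed=60 if k>-.55 else 25,rotation=rot(k)); o=st()
    if k<-.5: print(round(k,3),o[4])
    if np.linalg.norm(o[4][:2])>6: print("stop",k,o); break
im,i=snap("scene","l1.png"); print(find("latch_knob","scene",i))
```

```text
(76.5, array([609.1, 195.2, 130.7]), 0.702, 0.0, array([-0.4, -0.5,  1.3]))
(77.1, array([608.6, 195.2, 130. ]), 0.401, 0.0, array([-0. , -0.5, -0.3]))
-0.527 [ 0.6  0.3 -0.9]
-0.58 [0.7 0.1 0.8]
-0.6 [-0.7  0.3 -0. ]
-0.62 [-0.  -0.4 -0.3]
-0.64 [ 0.8 -0.  -0.3]
-0.66 [-1.2 -0.7 -0.6]
-0.68 [ 0.5  0.5 -0.3]
-0.7 [-0.6 -0.6 -0.5]
-0.72 [-0.2  0.5  1.1]
-0.74 [-0.5  0.   0. ]
-0.76 [ 1.5  2.  -1.3]
-0.78 [ 4.2  4.5 -2.6]
stop -0.7800000000000001 (84.3, array([615.5,  72. , 130. ]), 0.398, 3.1, array([ 4.2,  4.5, -2.6]))
[(array([ 493.2, -302. ,    5.1]), 0.66), (array([620.6,  79.6, 133.4]), 0.56)]
```

The force rises at the angle expected for the end stop (-0.65 plus finger clearance). I back off and check.

Run:
```python
from h import *
H=np.array([554.,130.])
k=-.67;p=H+85*np.array([np.cos(k),np.sin(k)])
robot.servo_line([*p,130],feed=25,rotation=down(k+np.pi/2)); grip(0.7)
robot.servo_line([*p,230],feed=100); robot.movep([440,-20,380],down(.045)); robot.hold(.3)
a,i=snap("scene"); b,j=snap("side")
print(find("latch_knob","side",j),find("lid_handle","side",j),find("latch_knob","scene",i),find("lid_handle","scene",i),st())
cv2.imwrite("pics/f.png",cv2.cvtColor(cv2.hconcat([cv2.resize(a[125:245,180:320],(467,400),interpolation=2),cv2.resize(b[130:250,170:270],(333,400),interpolation=2)]),cv2.COLOR_RGB2BGR))
```

```text
[(array([624.1,  78.1, 134. ]), 0.55)] [(array([532.1,   6.7, 128.2]), 0.94), (array([552.1, 130.2, 102.5]), 0.57)] [(array([616.7,  80.3, 132.2]), 0.56), (array([554.4, 131.1, 101.5]), 0.54)] [(array([532.3,   9.9, 135.6]), 0.72)] (88.3, array([440. , -19.9, 379.9]), 0.697, 0.0, array([ 0.4, -0.1,  0.3]))
```

View pics/f.png

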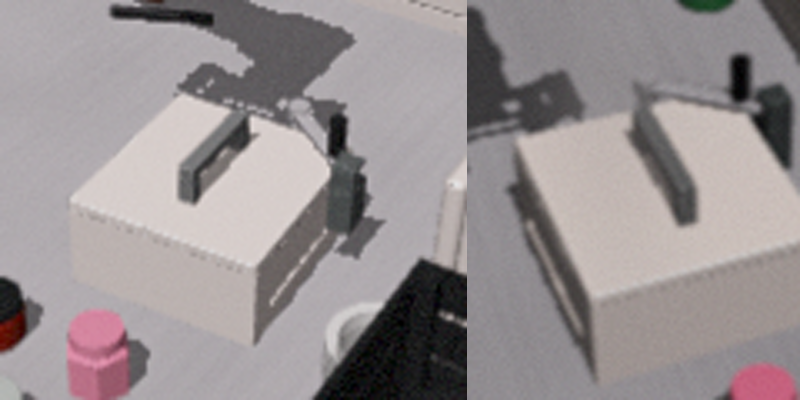

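The lid is flush on the box, and the latch arm lies across its corner with its end in the catch. I hand the job in.

```bash
python3 -c "
from h import *
print(robot.job_done())"
```

```text
the job is handed in; nothing more can be done
None
```

The job is handed in, with no verdict returned: all three six-sided jars stand upright in the box, the lid is back fully down, and the latch arm is home in its catch.

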